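Box a pair of square beakers rim to rim

TASK

Box the two matching square clay beakers so that they dry without warping. Take the square beaker that stands on the bare table, lay it on its side on the table and let go, take hold of it again the other way, and set it gently mouth-down on its matching twin on the ware board, rim to rim with the sides flush; let go of it, then lay the wooden block flat and gently on the middle of its upturned foot as a weight. The twin stays standing on the board, and the wider square dish, the round cup and the glaze jar are to be left alone.

Things in the scene. Friction and masses are not known exactly. Their poses are not given: they have to be found in the camera images.
- beaker: square slab-built beaker of plain clay, 56 x 56 mm outside, 72 mm tall, open at one end; straight walls 6 mm thick, floor 11 mm; its foot is a step 48 x 48 x 4 mm. About 0.2 kg. Origin: centre of the foot's underside; x and y square to the faces, +z from foot to mouth. At the start it stands mouth-up on the bare table, left of the ware board; this is the one to turn over.
- mate: square slab-built beaker of plain clay, 56 x 56 mm outside, 72 mm tall, open at one end; straight walls 6 mm thick, floor 11 mm; its foot is a step 48 x 48 x 4 mm. About 0.2 kg. Origin: centre of the foot's underside; x and y square to the faces, +z from foot to mouth. It is the twin: it stands mouth-up on the ware board, at either end of it, and must stay there.
- beaker_rim (a point): centre of the beaker's mouth, in the plane of its rim, 72 mm along +z from the beaker's origin; axes as the beaker's
- mate_rim (a point): centre of the twin's mouth, in the plane of its rim, 72 mm above the twin's origin; axes as the twin's
- block: dark wooden block, 62 mm (its x) x 115 mm (its y) x 52 mm high (z), about 0.5 kg, lying flat on the table behind the ware board; origin: centre of its underside. Take it from above across its 62 mm width.
- ware_board: plywood ware board on two cleats, fixed on the table: 150 mm (x) x 290 mm (y), top 20 mm above the table; origin: centre of its underside on the table. The twin and the dish stand 72 mm either side of its middle, along its y.
- square_dish: wider, lower square dish of the same clay, 84 x 84 x 50 mm, mouth-up at the other end of the board; origin under its foot. Leave it alone.
- round_cup: round clay cup, 68 mm across the mouth, 80 mm tall, standing mouth-up behind the beaker; origin: centre of its underside. Leave it alone.
- glaze_jar: cream jar with a blue lid, 56 mm across, 70 mm tall, on the table to the right of the ware board; origin: centre of its underside. Leave it alone.

How it is judged:
On the way, in this order (a step that is already met when the one before it is completed fails the run):
1. the beaker lies on its side on the table, let go (angle between beaker's own z axis and vertical between 1.4 and 1.75 rad and height (world z) of beaker below 0.045 m and contact force between the fingers and beaker below 0.3 N and linear speed of beaker below 0.02 m/s), for 0.2 s.
2. the beaker stands mouth-down on its twin, rim to rim, let go (horizontal distance between beaker_rim and mate_rim below 0.006 m and z of beaker_rim in the frame of mate_rim between -0.004 and 0.004 m and angle between beaker's own z axis and vertical above 3.07 rad and angle between mate's own z axis and vertical below 0.07 rad and (angle between the x axis of beaker and the x axis of mate, either way round below 0.14 rad or angle between the x axis of beaker and the x axis of mate, either way round above 1.43 rad) and contact force between beaker and mate above 0.5 N and contact force between mate and ware_board above 0.5 N and contact force between the fingers and beaker below 0.3 N and linear speed of beaker below 0.02 m/s), for 0.2 s.
At the end, for the whole second after the job is handed in: Beaker mouth-down on its twin on the board: mouths within 6 mm sideways and 4 mm in height, both upright within 4 degrees, sides parallel within 8 degrees (any quarter turn). Block flat (4.5 degrees) on the upturned foot, centres within 20 mm. All let go and at rest (all of step 2 and horizontal distance between block and beaker below 0.02 m and contact force between block and beaker above 1 N and (angle between block's own z axis and vertical below 0.08 rad or angle between block's own z axis and vertical above 3.06 rad) and linear speed of block below 0.02 m/s); the robot touches nothing.
It fails at once if the square dish, the round cup or the glaze jar moved by more than 20 mm or tipped (distance of any of square_dish, round_cup, glaze_jar from where it was at the start of the episode above 0.02 m or angle between any of square_dish, round_cup, glaze_jar's own z axis and vertical above 0.3 rad).
It fails at once if the twin tipped over or taken off the ware board (angle between mate's own z axis and vertical above 0.3 rad or height (world z) of mate above 0.04 m or height (world z) of mate below 0.01 m).
It fails at once if the beaker set down hard on its twin, or the block on the beaker (over 50 N) (contact force between beaker and mate above 50 N or contact force between block and beaker above 50 N).
It also fails if it takes over 67 s, if anything falls off the work surface, if the arm or the gripper's body presses on something with over 40 N, if the wrist force passes 120 N, or if a joint passes its speed limit or range.

ROBOT

A 6-joint arm with a two-finger parallel gripper is mounted at the origin on a cart in front of the work surface, level with it; the furniture and walls round the work are solid. World frame = base frame: x ahead of the robot, y to its left, z up, the work surface at z = 0. Lengths are in m, angles in rad, forces in N, time in s.
With the tool pointing down it reaches from about 0.25 to 0.775 m from the base axis. Payload 4 kg.
Tool frame: the origin (TCP) lies on the centre line of the jaws, within the pads' length; the fingertips stand robot.tips_ahead ahead of it and the grasp point (between the pads) lies 8 mm behind it (robot.tips_ahead is the distance from the TCP to the fingertips, in m); z points along the fingers, y is the line along which they close (so a half turn about z gives the same grasp; the last joint's range is limited). The gripper opens to 94 mm and grips with 3 to 60 N. Pads are 16 mm wide; open, the fingers measure 119 mm over their backs; the gripper's body (75 mm by 177 mm) begins 78 mm behind the grasp point.
Start: joints at [-1.395, 0.087, 1.371, -0, 1.684, -0.103], TCP at [0.151, -0.529, 0.217] pointing down, gripper open.
Joint ranges: [-3.1, 3.1], [-0.76, 2.03], [0.27, 2.55], [-1.08, 4.22], [0.17, 2.65], [-2.57, 2.57]. Speed limits (rad/s): [2.79, 2.79, 3.14, 3.14, 3.14, 3.14].

INTERFACE

Orientations are given as [roll, pitch, yaw] about the fixed x, y, z axes, in that order (R = Rz(yaw) Ry(pitch) Rx(roll)).
In Python, from bench import robot, snapshot, close_job, spotter gives the robot as it stands. The module is installed in compiled form; this text tells all that it offers.
- The arm moves only by the tool servo_tool, never from a script. Its argument "commands" is one flat list of numbers, 7 for each row, row after row: the shift along the tool's x, y, z in m, then the turn, a rotation vector about the tool's x, y, z in degrees, then the finger opening in m, from 0 to 0.094. In form: [x, y, z, ax, ay, az, grip, x, y, z, ax, ay, az, grip, ...]. A call has 1 to 10 rows; each row is the pose to reach, as a shift and turn from the pose commanded when the call began, along the tool's axes at that moment; what a row does not reach only later rows make up. A row lasts 1/8 s, in which the tool goes at most 62.5 mm and 10.7 degrees, less where a joint would pass 70% of its speed; a pose out of reach is approached as far as the arm can. A call with a gripper value outside its range is refused whole. The fingers move at their own pace and stop on an object; the grip force is fixed at half the most. Time passes only in rows, so rows that repeat a pose let the fingers close. It gives the time, the measured TCP pose, the force, the opening and the grip force at its end, in the units of the state.
- robot.get_obs(): the state, without advancing time (a new reading comes with each control period).
- snapshot(name): name is "side" or "top" or "wrist"; returns a dict with "img" (400x640x3 uint8, blue, green, red), "camera_matrix" (3x3 intrinsics, pixels), "k1" (the pictures are not rectified: a ray, as slopes to the right and down, at radius r is drawn at 1 + k1 r^2 times it, then the intrinsics apply), "extrinsics" (4x4, takes a point from camera to world coordinates); the wrist camera has in their place "hand_eye" (4x4, takes a point from camera to tool coordinates, whose origin is the TCP and whose axes are the flange's). Camera axes: x right, y down, z forward; pixel columns grow to the right and rows downward; lengths in m; the calibration is good to about 2 mm. A picture is of the moment at which its call begins: read the wrist's pose just before it. There is no depth.
- close_job(): hands the job in; it is judged then, once.
Trained networks look in a picture, given as the dict that the camera call returned (one of the last four; its "shot" number tells which), for a name from the list of things; names that differ only in an ending like _2 or _b are one class to them, and where a whole thing is asked for, a point or a joint stands for the part that bears it (a point fixed in the world has none). Each returns a list of dicts, best first, with "conf" (0 to 1); they miss things now and then, are a little off and sometimes report something else, mostly with a low value. They report only what shows in the picture. A call takes as long as a camera call.
- spotter.trace(name, picture): "region" (400x640 bool, what is visible of it) and "box" ([left, top, width, height] in pixels, round what is visible of it).
The state is a dict: "time": time; "joint_positions": joint angles; "qvel": joint speeds; "joint_torque": joint torques, N m; "tool_pos": TCP position; "ee_rot": TCP orientation; "wrist_force": force on the tool from outside, world axes, zero at the start; "wrist_torque": the same for the moment, N m; "width": finger opening in m; "finger_force": force on a finger pad.
Only numpy, scipy, OpenCV 4.12 (cv2) and the standard library are available. Lean on these libraries where they do the work, as an engineer would, in place of code of your own. Each camera call takes 0.05 s, during which the arm holds its last target. There are 200 camera calls.

## Working session

There is one attempt and no reset: what is moved stays moved. The work goes in short steps, Python scripts to look and compute and a tool call to move; the robot and the scene stay as the last step left them, time stands still between calls to the robot, and variables do not carry over. Pictures are saved under pics/ and viewed, at most 10 in all, crops included, and the job is handed in when it is done.

Besides the shell and the picture viewer there is one more tool, called after "Request:" as a command line: name --argument value ..., lists and objects as JSON in quotes. servo_tool: Moves the arm, as the interface text tells. Its arguments: {"type":"object","properties":{"commands":{"type":"array","items":{"type":"number"}}},"required":["commands"]}

```bash
mkdir -p pics; cat > h.py <<'E'
import numpy as np, cv2
from bench import robot, snapshot, close_job, spotter
from scipy.spatial.transform import Rotation as R
def Ttool(o=None):
    o=o or robot.get_obs(); T=np.eye(4); e=np.array(o['ee_rot'])
    T[:3,:3]=R.from_euler('xyz',e).as_matrix() if e.shape==(3,) else e
    T[:3,3]=o['tool_pos']; return T
def shot(name):
    T=Ttool() if name=='wrist' else None
    s=snapshot(name); s['T']=T@s['hand_eye'] if name=='wrist' else np.array(s['extrinsics']); return s
def proj(s,P):
    P=np.atleast_2d(P); C=(P-s['T'][:3,3])@s['T'][:3,:3]; u=C[:,:2]/C[:,2:]
    u=u*(1+s['k1']*(u**2).sum(1,keepdims=True)); K=np.array(s['camera_matrix'])
    return u@K[:2,:2].T+K[:2,2]
def ray(s,px):
    K=np.array(s['camera_matrix']); d=(np.atleast_2d(px)-K[:2,2])@np.linalg.inv(K[:2,:2]).T; u=d.copy()
    for _ in range(20): u=d/(1+s['k1']*(u**2).sum(1,keepdims=True))
    return s['T'][:3,3], np.c_[u,np.ones(len(u))]@s['T'][:3,:3].T
def atz(s,px,z):
    o,d=ray(s,px); return o+d*((z-o[2])/d[:,2:])
E
python3 - <<'E'
from h import *
o=robot.get_obs(); print({k:np.round(v,3) for k,v in o.items()}); print(robot.tips_ahead)
for n in ['side','top']:
    s=shot(n); cv2.imwrite(f'pics/{n}0.png',s['img']); print(n,s['T'].round(3).tolist(),np.array(s['camera_matrix']).tolist(),s['k1'])
    for t in ['beaker','mate','block','ware_board','square_dish','round_cup','glaze_jar']:
        print(t,[(round(d['conf'],2),d['box']) for d in spotter.trace(t,s)[:3]])
E
```

```text
{'time': np.float64(0.0), 'joint_positions': array([-1.395,  0.088,  1.372, -0.   ,  1.684, -0.103]), 'qvel': array([ 0.001,  0.002, -0.   ,  0.   ,  0.   , -0.001]), 'joint_torque': array([ 0.0000e+00, -3.4018e+01, -3.0243e+01,  7.2000e-02,  3.3000e-02,
       -0.0000e+00]), 'tool_pos': array([ 0.151, -0.528,  0.215]), 'ee_rot': array([-3.139, -0.   ,  0.279]), 'wrist_force': array([0.674, 1.248, 0.11 ]), 'wrist_torque': array([-0.038,  0.007,  0.007]), 'finger_force': np.float64(0.0), 'width': np.float64(0.094)}
0.011
side [[-0.94, -0.159, 0.303, 0.103], [-0.342, 0.418, -0.842, 1.356], [0.007, -0.894, -0.447, 0.749], [0.0, 0.0, 0.0, 1.0]] [[475.9698650541215, 0.0, 318.0279106944589], [0.0, 475.9698650541215, 208.37547288001764], [0.0, 0.0, 1.0]] -0.0056225085782004676
beaker [(0.83, [300.8, 253.0, 22.1, 31.7])]
mate [(0.85, [352.6, 195.7, 17.9, 29.6])]
block [(0.79, [267.5, 216.0, 24.0, 32.6])]
ware_board [(0.95, [322.8, 206.0, 57.1, 53.0])]
square_dish [(0.56, [328.1, 218.4, 35.6, 29.0])]
round_cup [(0.72, [234.1, 249.6, 27.9, 37.1])]
glaze_jar [(0.49, [300.2, 252.2, 24.7, 36.0])]
top [[0.004, -0.985, 0.174, 0.343], [-1.0, -0.007, -0.015, 0.104], [0.016, -0.174, -0.985, 1.222], [0.0, 0.0, 0.0, 1.0]] [[478.37170734454236, 0.0, 324.0304480363122], [0.0, 478.37170734454236, 195.3795488603971], [0.0, 0.0, 1.0]] 0.025329099797365494
beaker [(0.8, [196.4, 209.7, 33.5, 32.4])]
mate [(0.64, [337.9, 227.4, 31.8, 28.6])]
block [(0.7, [260.4, 130.3, 51.6, 40.8])]
ware_board [(0.87, [265.5, 205.3, 114.4, 69.3])]
square_dish [(0.66, [275.2, 216.1, 40.4, 40.6])]
round_cup [(0.81, [178.2, 147.4, 26.8, 29.7])]
glaze_jar [(0.96, [430.0, 242.5, 25.4, 25.5])]
```

View pics/side0.png

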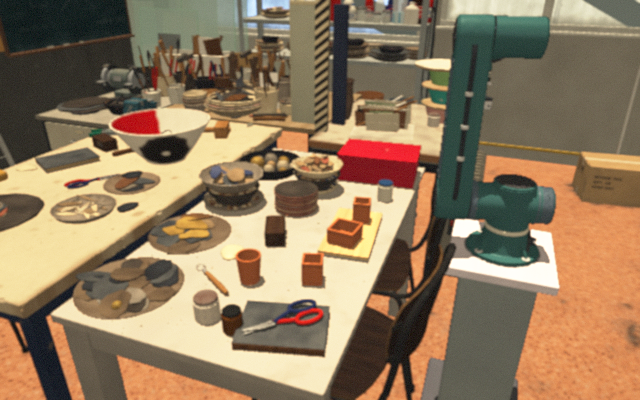

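View pics/top0.png

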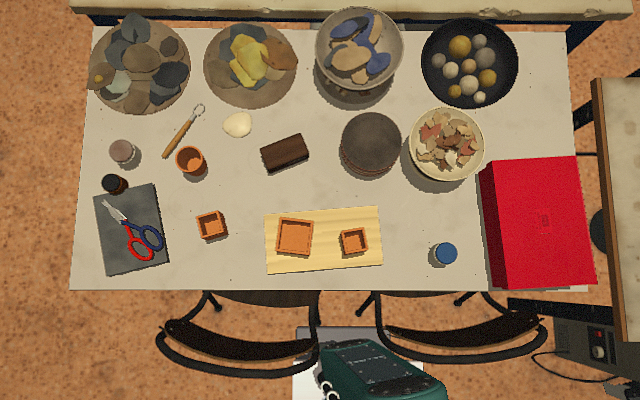

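```bash
python3 - <<'E'
from h import *
s=shot('top')
zs=dict(beaker=.072,mate=.092,block=.052,ware_board=.02,square_dish=.07,round_cup=.08,glaze_jar=.07)
for t,z in zs.items():
    d=spotter.trace(t,s)
    if not d: print(t,'none'); continue
    m=d[0]['region'].astype(np.uint8)
    c=cv2.findContours(m,0,2)[0]; c=max(c,key=cv2.contourArea)[:,0].astype(float)
    P=atz(s,c,z)[:,:2].astype(np.float32)
    r=cv2.minAreaRect(P); print(t,np.round(r[0],3),np.round(r[1],3),round(r[2],1))
T=shot('wrist'); print(T['hand_eye'].round(4).tolist(),np.array(T['camera_matrix']).tolist(),T['k1'])
E
```

```text
beaker [0.473 0.357] [0.066 0.066] 16.5
mate [0.435 0.016] [0.058 0.06 ] 10.6
block [0.659 0.186] [0.075 0.118] 24.0
ware_board [0.446 0.089] [0.151 0.292] 5.0
square_dish [0.448 0.157] [0.085 0.086] 83.4
round_cup [0.627 0.415] [0.085 0.065] 28.0
glaze_jar [ 0.408 -0.199] [0.053 0.068] 14.2
[[0.0001, -0.9591, -0.2831, 0.0826], [1.0, 0.0003, -0.0005, 0.0002], [0.0006, -0.2831, 0.9591, -0.168], [0.0, 0.0, 0.0, 1.0]] [[301.02404355767663, 0.0, 320.13223630451085], [0.0, 301.02404355767663, 199.51764253750355], [0.0, 0.0, 1.0]] -0.0112590473633028
```

Side view: the beaker is at about (312,268), the mate at (361,210) and the block at (275,230). Top view: beaker at (211,225), mate at (354,241), dish at (295,237), block at (285,153). The trace boxes agree with both. Next I fly over the mate for a wrist view.

Request:
servo_tool --commands '[0.42,-0.44,-0.06,0,0,0,0.094,0.42,-0.44,-0.06,0,0,0,0.094,0.42,-0.44,-0.06,0,0,0,0.094,0.42,-0.44,-0.06,0,0,0,0.094,0.42,-0.44,-0.06,0,0,0,0.094,0.42,-0.44,-0.06,0,0,0,0.094,0.42,-0.44,-0.06,0,0,0,0.094,0.42,-0.44,-0.06,0,0,0,0.094,0.42,-0.44,-0.06,0,0,0,0.094,0.42,-0.44,-0.06,0,0,0,0.094]'

```text
time: 2.5
tool_pos: [0.4347, 0.0122, 0.277]
ee_rot: [3.141, -0.001, 0.281]
wrist_force: [0.6, -0.1, -0.3]
width: 0.094
finger_force: 0.0
```

```bash
cat >> h.py <<'E'
import json
def log():
    o=robot.get_obs(); open('log.txt','a').write(json.dumps([list(map(float,o['joint_positions'])),Ttool(o).tolist()])+'\n')
    print(round(float(o['time']),2),'q',np.round(o['joint_positions'],3).tolist(),'p',np.round(o['tool_pos'],4).tolist(),'e',np.round(o['ee_rot'],3).tolist(),'w',round(float(o['width']),4),'F',np.round(o['wrist_force'],1))
def square(s,t,z,n=0):
    d=spotter.trace(t,s)
    if not d: print(t,'none'); return
    m=d[0]['region'].astype(np.uint8); c=max(cv2.findContours(m,0,2)[0],key=cv2.contourArea)[:,0].astype(float)
    r=cv2.minAreaRect(atz(s,c,z)[:,:2].astype(np.float32)); print(t,round(d[0]['conf'],2),d[0]['box'],np.round(r[0],4),np.round(r[1],3),round(r[2],1)); return m
E
python3 - <<'E'
from h import *
log(); s=shot('wrist'); cv2.imwrite('pics/w1.png',s['img']); np.save('w1.npy',s,allow_pickle=True)
square(s,'mate',.092)
E
```

```text
2.5 q [-0.102, -0.176, 1.505, -0.0, 1.812, 1.188] p [0.4347, 0.0122, 0.277] e [3.141, -0.001, 0.281] w 0.094 F [ 0.6 -0.1 -0.3]
mate 0.96 [298.8, 148.0, 48.1, 56.7] [0.4417 0.0129] [0.064 0.057] 10.6
```

View pics/w1.png

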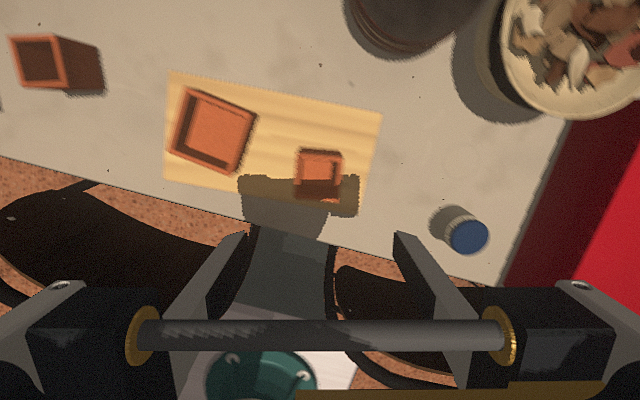

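The wrist view shows the mate rim at about (320,167), the dish at (212,130), the beaker at (40,60) and the jar at (467,235). On to the beaker.

Request:
servo_tool --commands '[0.13,-0.3,0,0,0,0,0.094,0.13,-0.3,0,0,0,0,0.094,0.13,-0.3,0,0,0,0,0.094,0.13,-0.3,0,0,0,0,0.094,0.13,-0.3,0,0,0,0,0.094,0.13,-0.3,0,0,0,0,0.094]'

```text
time: 3.35
tool_pos: [0.4764, 0.3358, 0.2751]
ee_rot: [3.141, 0.002, 0.282]
wrist_force: [-0.6, -0.5, -1.0]
width: 0.0941
finger_force: 0.0
```

```bash
cat >> h.py <<'E'
from scipy.optimize import minimize
def boxpts(B,zb): # B=(sx,sy,h)
    return np.array([[x*B[0]/2,y*B[1]/2,z+zb] for x in(-1,1) for y in(-1,1) for z in (0,B[2])])
def render(s,P,box,k=3):
    u=(proj(s,P)-box[:2])*k
    m=np.zeros((int(box[3]*k),int(box[2]*k)),np.uint8); cv2.fillConvexPoly(m,cv2.convexHull(np.round(u*16).astype(np.int32)),1,shift=4); return m
def fit(views,B,p0,fz=None,foot=True):
    # views: (shot, mask); p0=(x,y,z,yaw) ; returns best
    dat=[]
    for s,m in views:
        x,y,w,h=cv2.boundingRect(m); b=np.array([x-8,y-8,w+16,h+16]); b[:2]=np.maximum(b[:2],0)
        c=m[b[1]:b[1]+b[3],b[0]:b[0]+b[2]]; b[3],b[2]=c.shape
        dat.append((s,b,cv2.resize(c,None,fx=3,fy=3,interpolation=1)))
    def f(p):
        z=p[2] if fz is None else fz; q=boxpts(B,0); c_,s_=np.cos(p[3]),np.sin(p[3])
        P=np.c_[q[:,0]*c_-q[:,1]*s_+p[0],q[:,0]*s_+q[:,1]*c_+p[1],q[:,2]+z]; e=0
        for s,b,c in dat:
            r=render(s,P+[0,0,0],b-0); e+=1-(r&c).sum()/max(1,(r|c).sum())
        return e
    best=None
    for y0 in p0[3]+np.radians([-12,0,12]):
        S=np.array([[*p0[:3],y0]]*5); S[1,0]+=.01;S[2,1]+=.01;S[3,2]+=.01;S[4,3]+=.15
        r=minimize(f,S[0],method='Nelder-Mead',options=dict(initial_simplex=S,xatol=2e-4,fatol=1e-4))
        if best is None or r.fun<best.fun: best=r
    print('fit',best.x[:3].round(4),'yaw',np.degrees(best.x[3]).round(2),'cost',round(best.fun,3)); return best.x
def mask(s,t):
    d=spotter.trace(t,s); print(t,[(round(i['conf'],2),i['box']) for i in d[:2]]); return d[0]['region'].astype(np.uint8) if d else None
E
python3 - <<'E'
from h import *
log(); w2=shot('wrist'); cv2.imwrite('pics/w2.png',w2['img']); t=shot('top')
w1=np.load('w1.npy',allow_pickle=True).item()
C=(.056,.056,.072)
mb,mm,mk=mask(w2,'beaker'),mask(w2,'mate'),mask(w2,'block')
tb,tm,tk=mask(t,'beaker'),mask(t,'mate'),mask(t,'block')
np.save('w2.npy',dict(w=w2,t=t,masks=[mb,mm,mk,tb,tm,tk]),allow_pickle=True)
for nm,a,b,B,p in [('beaker',mb,tb,C,(.473,.357,0,.29)),('mate',mm,tm,C,(.435,.014,.02,.18)),('block',mk,tk,(.062,.115,.052),(.659,.186,0,.42))]:
    print(nm)
    for vs in ([(w2,a)],[(t,b)],[(w2,a),(t,b)]):
        if any(v[1] is None for v in vs): continue
        fit(vs,B,p,fz=p[2] if len(vs)==1 else None)
E
```

```text
3.35 q [0.517, 0.16, 1.175, -0.0, 1.809, 1.806] p [0.4764, 0.3358, 0.2751] e [3.141, 0.002, 0.282] w 0.0941 F [-0.6 -0.5 -1. ]
beaker [(0.62, [277.6, 144.6, 48.4, 50.0])]
mate [(0.64, [494.4, 236.5, 77.7, 51.4])]
block [(0.73, [424.3, 29.4, 108.2, 66.3])]
beaker [(0.58, [198.6, 212.2, 33.6, 26.0])]
mate [(0.63, [340.4, 224.6, 28.5, 33.9])]
block [(0.77, [258.7, 130.8, 51.4, 41.1])]
beaker
fit [0.4759 0.3596 0.0087] yaw 17.93 cost 0.039
fit [0.4836 0.3118 0.042 ] yaw 28.99 cost 0.757
fit [ 0.4745  0.36   -0.0082] yaw 16.36 cost 0.858
mate
fit [0.4379 0.0138 0.0237] yaw 4.16 cost 0.151
fit [0.436  0.0132 0.0317] yaw 10.84 cost 0.061
fit [0.4362 0.0124 0.0188] yaw 9.35 cost 0.225
block
fit [0.6636 0.188  0.0157] yaw 22.95 cost 0.062
fit [0.6647 0.1884 0.0043] yaw 24.17 cost 0.077
fit [ 0.6646  0.1874 -0.0028] yaw 22.71 cost 0.134
```

Request:
servo_tool --commands '[0.006,-0.023,0.06,0,-10,0,0.094,0.006,-0.023,0.1,0,-20,0,0.094,0.006,-0.023,0.1,0,-30,0,0.094,0.006,-0.023,0.1,0,-40,0,0.094,0.006,-0.023,0.1,0,-40,0,0.094]'

```text
time: 4.38
tool_pos: [0.4771, 0.3564, 0.1687]
ee_rot: [3.138, 0.709, 0.273]
wrist_force: [-0.0, -0.4, -0.9]
width: 0.0938
finger_force: 0.0
```

```bash
python3 - <<'E'
from h import *
log()
from scipy.optimize import least_squares
D=[json.loads(l) for l in open('log.txt')]; D.insert(0,[[-1.395,.088,1.372,0,1.684,-.103],None])
T0=np.eye(4);T0[:3,:3]=R.from_euler('xyz',[-3.139,0,.279]).as_matrix();T0[:3,3]=[.151,-.5285,.215];D[0][1]=T0.tolist()
for l in open('log.txt'): pass
import numpy as np
def fk(q,p):
    a,d,L2,L3,L6,e=p
    Rz=lambda t:R.from_euler('z',t); Ry=lambda t:R.from_euler('y',t)
    A=Rz(q[0]); P=A.apply([a,e,d]); A=A*Ry(q[1]); P=P+A.apply([0,0,L2]); A=A*Ry(q[2]); P=P+A.apply([0,0,L3])
    A=A*Rz(q[3])*Ry(q[4]); P=P+A.apply([0,0,L6]); A=A*Rz(q[5]); return P,A
f=lambda p:np.concatenate([fk(q,p)[0]-np.array(T)[:3,3] for q,T in D])
r=least_squares(f,[0,.3,.4,.4,.25,.056]); print(r.x.round(4),np.abs(r.fun).max())
for q,T in D:
    A=fk(q,r.x)[1]; print((A.inv()*R.from_matrix(np.array(T)[:3,:3])).as_rotvec().round(3))
E
```

```text
4.38 q [0.474, 0.726, 0.768, 0.176, 2.339, 1.847] p [0.4771, 0.3564, 0.1687] e [3.138, 0.709, 0.273] w 0.0938 F [-0.  -0.4 -0.9]
[-0.0059  0.0656  0.4337  0.526   0.3421  0.0564] 0.007279457538311718
[ 0.    -0.     1.571]
[-0.     0.     1.571]
[-0.     0.     1.571]
[0.    0.    1.571]
```

```bash
cat > kin.py <<'E'
from h import *
from scipy.optimize import least_squares
D=[([-1.395,.088,1.372,0,1.684,-.103],[.151,-.5285,.215])]+[(q,np.array(T)[:3,3]) for q,T in map(json.loads,open('log.txt'))]
def fk(q,p):
    a,d,L2,L3,L6,e,k=p
    Rz=lambda t:R.from_euler('z',t); Ry=lambda t:R.from_euler('y',t)
    A=Rz(q[0]); P=A.apply([a,e,d]); A=A*Ry(q[1]); P=P+A.apply([0,0,L2]); A=A*Ry(q[2]); P=P+A.apply([k,0,L3])
    A=A*Rz(q[3])*Ry(q[4]); P=P+A.apply([0,0,L6]); return P,A*Rz(q[5]+np.pi/2)
_f=lambda p:np.concatenate([np.concatenate([fk(q,p)[0]-T for q,T in D]),.002*(p-[0,.2,.43,.45,.27,.056,0])])
_r=least_squares(_f,[0,.2,.4,.4,.25,.056,0]); par=_r.x
lo=np.array([-3.1,-.76,.27,-1.08,.17,-2.57]);hi=np.array([3.1,2.03,2.55,4.22,2.65,2.57])
def rot(yaw,tilt): # tool down, x at yaw, tilt>0 points toward +x
    return R.from_euler('z',yaw)*R.from_euler('x',np.pi)*R.from_euler('y',tilt)
def ik(P,A,q0):
    best=None
    for s in [q0,[.5,.3,1.2,0,1.7,1.8],[.5,.3,1.2,0,1.7,0],[.5,.3,1.2,1.5,1.5,0]]:
        g=lambda q:np.r_[fk(q,par)[0]-P,.3*(A.inv()*fk(q,par)[1]).as_rotvec()]
        r=least_squares(g,np.clip(s,lo+.01,hi-.01),bounds=(lo,hi))
        if r.cost<1e-7: return r.x.round(2),0
        if best is None or r.cost<best.cost: best=r
    return best.x.round(2),np.sqrt(2*best.cost).round(3)
E
python3 - <<'E'
from kin import *
print(par.round(3),np.abs(_r.fun).max())
d=np.radians; q0=[.47,.7,.77,.18,2.34,1.85]
for nm,x,y,z,yaw,ts in [('beaker',.476,.36,.04,17,(-50,-40,-30,0,40,50,60,70)),('lay',.45,.25,.03,17,(-60,-50,-40,-30,30,40,50,60,70)),('mate',.437,.013,.14,8,(-50,0,30,40,50)),('mateup',.437,.013,.25,8,(-50,0,30,40,50)),('bk_side',.476,.36,.04,107,(-50,-40,0,40,50)),('bk_side2',.476,.36,.04,-73,(-50,-40,0,40,50))]:
    for t in ts: print(nm,t,*ik([x,y,z],rot(d(yaw),d(t)),q0))
E
```

```text
Traceback (most recent call last):
NameError: name '_r' is not defined
```

```bash
python3 - <<'E'
from kin import *
print(par.round(3))
d=np.radians; q0=[.47,.7,.77,.18,2.34,1.85]
for nm,x,y,z,yaw,ts in [('beaker',.476,.36,.04,17,(-50,-40,-30,0,40,50,60,70)),('lay',.45,.25,.03,17,(-60,-50,-40,-30,30,40,50,60,70)),('mate',.437,.013,.14,8,(-50,0,30,40,50)),('mateup',.437,.013,.25,8,(-50,0,30,40,50)),('bk_side',.476,.36,.04,107,(-50,-40,0,40,50)),('bk_side2',.476,.36,.04,-73,(-50,-40,0,40,50))]:
    for t in ts: print(nm,t,*ik([x,y,z],rot(d(yaw),d(t)),q0))
E
```

```text
[-0.002  0.151  0.449  0.502  0.34   0.056  0.098]
beaker -50 [0.47 0.93 0.76 0.18 2.3  1.81] 0
beaker -40 [0.48 0.8  0.91 0.14 2.12 1.79] 0
beaker -30 [0.5  0.66 1.05 0.11 1.94 1.78] 0
beaker 0 [ 0.55  0.28  1.5  -0.    1.36  1.83] 0
beaker 40 [ 0.7  -0.04  2.04 -0.51  0.54  2.33] 0
beaker 50 [ 0.69 -0.08  2.14 -0.78  0.38  2.57] 0.017
beaker 60 [ 0.62 -0.13  2.22 -0.84  0.21  2.57] 0.054
beaker 70 [ 0.82  0.12  2.3   4.04  0.65 -2.16] 0
lay -60 [0.36 0.89 0.96 0.08 2.34 1.66] 0
lay -50 [0.36 0.77 1.06 0.06 2.18 1.65] 0
lay -40 [0.37 0.64 1.18 0.05 2.02 1.65] 0
lay -30 [0.37 0.51 1.31 0.04 1.85 1.65] 0
lay 30 [ 0.45 -0.2   2.13 -0.12  0.7   1.79] 0
lay 40 [ 0.47 -0.27  2.25 -0.25  0.48  1.92] 0
lay 50 [ 0.5  -0.29  2.37 -0.68  0.25  2.36] 0
lay 60 [ 0.53 -0.24  2.47  4.15  0.24 -2.45] 0
lay 70 [ 0.56 -0.07  2.53  3.6   0.58 -1.87] 0
mate -50 [-0.01  0.51  1.24 -0.15  2.26  1.38] 0
mate 0 [-0.1  -0.14  1.75 -0.    1.54  1.33] 0
mate 30 [-0.25 -0.56  2.13  0.22  1.09  1.13] 0
mate 40 [-0.34 -0.69  2.26  0.37  0.97  0.98] 0
mate 50 [-0.44 -0.76  2.36  0.58  0.87  0.76] 0.013
mateup -50 [-0.01  0.44  1.11 -0.18  2.45  1.33] 0
mateup 0 [-0.1  -0.17  1.55 -0.    1.76  1.33] 0
mateup 30 [-0.25 -0.58  1.92  0.2   1.32  1.18] 0
mateup 40 [-0.34 -0.72  2.05  0.32  1.19  1.07] 0
mateup 50 [-0.42 -0.76  2.13  0.48  1.09  0.92] 0.022
bk_side -50 [ 0.91  0.67  1.21 -0.7   1.8   0.64] 0
bk_side -40 [ 0.86  0.57  1.26 -0.58  1.7   0.61] 0
bk_side 0 [ 0.55  0.28  1.5  -0.    1.36  0.26] 0
bk_side 40 [ 0.17  0.3   1.66  0.71  1.36 -0.34] 0
bk_side 50 [ 0.1   0.36  1.68  0.86  1.42 -0.48] 0
bk_side2 -50 [0.07 0.36 1.7  0.9  1.41 2.57] 0.019
bk_side2 -40 [0.11 0.31 1.73 0.81 1.34 2.57] 0.047
bk_side2 0 [ 0.67  0.28  1.52 -0.14  1.33 -2.57] 0.069
bk_side2 40 [ 0.86  0.57  1.26 -0.58  1.7  -2.53] 0
bk_side2 50 [ 0.91  0.67  1.21 -0.7   1.8  -2.5 ] 0
```

```bash
cat >> kin.py <<'E'
def tcp(G,yaw,tilt,back=0):
    A=rot(np.radians(yaw),np.radians(tilt)); z=A.apply([0,0,1]); return np.array(G)+(.008-back)*z,A
def rel(P,A,T=None):
    T=Ttool() if T is None else T; A0=R.from_matrix(T[:3,:3])
    d=A0.inv().apply(np.array(P)-T[:3,3]); v=np.degrees((A0.inv()*A).as_rotvec())
    print('rel',d.round(4).tolist(),v.round(2).tolist(),'|d|',np.linalg.norm(d).round(3),'ang',np.linalg.norm(v).round(1))
E
python3 - <<'E'
from kin import *
log(); q0=[.5,.3,1.2,0,1.7,0.2]
for nm,G,yaw,ts in [('beak',(.476,.36,.04),107,(-45,)),('lift',(.476,.36,.12),107,(-45,0,45)),('mate',(.437,.013,.13),100,(-45,0,45)),('mateup',(.437,.013,.22),100,(-45,0,45)),('block',(.665,.188,.03),23,(0,)),('block',(.665,.188,.03),203,(0,)),('blockmate',(.437,.013,.2),10,(0,)),('blockmate',(.437,.013,.2),100,(0,))]:
    for t in ts: print(nm,t,*ik(tcp(G,yaw,t)[0],tcp(G,yaw,t)[1],q0))
P,A=tcp((.476,.36,.04),107,-45,.11); print(P,ik(P,A,q0)); rel(P,A)
E
```

```text
4.38 q [0.474, 0.726, 0.768, 0.176, 2.339, 1.847] p [0.4771, 0.3564, 0.1687] e [3.138, 0.709, 0.273] w 0.0938 F [-0.  -0.4 -0.9]
beak -45 [ 0.88  0.62  1.25 -0.64  1.74  0.63] 0
lift -45 [ 0.88  0.55  1.19 -0.66  1.84  0.55] 0
lift 0 [ 0.55  0.23  1.41 -0.    1.5   0.26] 0
lift 45 [ 0.14  0.23  1.61  0.78  1.48 -0.3 ] 0
mate -45 [ 0.43  0.02  1.83 -0.75  1.55  0.38] 0
mate 0 [-0.1  -0.13  1.77  0.    1.5  -0.27] 0
mate 45 [-0.54  0.15  1.69  0.59  1.83 -0.72] 0
mateup -45 [ 0.43 -0.06  1.72 -0.76  1.69  0.25] 0
mateup 0 [-0.1  -0.17  1.62  0.    1.68 -0.27] 0
mateup 45 [-0.54  0.07  1.59  0.62  1.98 -0.61] 0
block 0 [ 0.19  0.49  1.25 -0.    1.4   1.36] 0
block 0 [ 0.19  0.49  1.25  0.    1.4  -1.78] 0
blockmate 0 [-0.1  -0.16  1.66  0.    1.64  1.3 ] 0
blockmate 0 [-0.1  -0.16  1.66  0.    1.64 -0.27] 0
[0.45491272 0.42897338 0.11212489] (array([ 0.97,  0.66,  1.02, -0.63,  1.94,  0.59]), 0)
rel [0.0355, -0.076, 0.0438] [-61.89, -3.3, -67.01] |d| 0.095 ang 91.3
```

Request:
servo_tool --commands '[-0.003,-0.076,-0.002,-62,-3.3,-67,0.094,-0.003,-0.076,-0.002,-62,-3.3,-67,0.094,-0.003,-0.076,-0.002,-62,-3.3,-67,0.094,-0.003,-0.076,-0.002,-62,-3.3,-67,0.094,-0.003,-0.076,-0.002,-62,-3.3,-67,0.094,-0.003,-0.076,-0.002,-62,-3.3,-67,0.094,-0.003,-0.076,-0.002,-62,-3.3,-67,0.094,-0.003,-0.076,-0.002,-62,-3.3,-67,0.094,-0.003,-0.076,-0.002,-62,-3.3,-67,0.094,-0.003,-0.076,-0.002,-62,-3.3,-67,0.094]'

```text
time: 5.62
tool_pos: [0.4528, 0.4305, 0.1842]
ee_rot: [3.117, 0.78, 1.857]
wrist_force: [-0.2, -0.2, 0.5]
width: 0.0937
finger_force: 0.0
```

```bash
python3 - <<'E'
from kin import *
log(); s=shot('wrist'); cv2.imwrite('pics/w3.png',s['img'])
b=mask(s,'beaker')
if b is not None:
    D=np.load('w2.npy',allow_pickle=True).item(); C=(.056,.056,.072)
    fit([(s,b)],C,(.476,.36,0,.3),fz=0)
    x=fit([(s,b),(D['w'],D['masks'][0])],C,(.476,.36,0,.3))
    G=(x[0],x[1],.04); y=np.degrees(x[3])%90+90
    P,A=tcp(G,y,-45,.0); rel(P,A)
    P,A=tcp(G,y,-45,.1); rel(P,A)
E
```

```text
5.62 q [0.975, 0.604, 0.958, -0.668, 2.02, 0.518] p [0.4528, 0.4305, 0.1842] e [3.117, 0.78, 1.857] w 0.0937 F [-0.2 -0.2  0.5]
beaker [(0.33, [443.5, 93.4, 86.4, 93.7])]
fit [0.476 0.36  0.   ] yaw 5.19 cost 1.0
fit [ 0.4743  0.3597 -0.0082] yaw 17.19 cost 1.022
rel [0.0483, -0.004, 0.1609] [0.64, -0.26, -0.63] |d| 0.168 ang 0.9
rel [0.0487, -0.0028, 0.0609] [0.64, -0.26, -0.63] |d| 0.078 ang 0.9
```

View pics/w3.png

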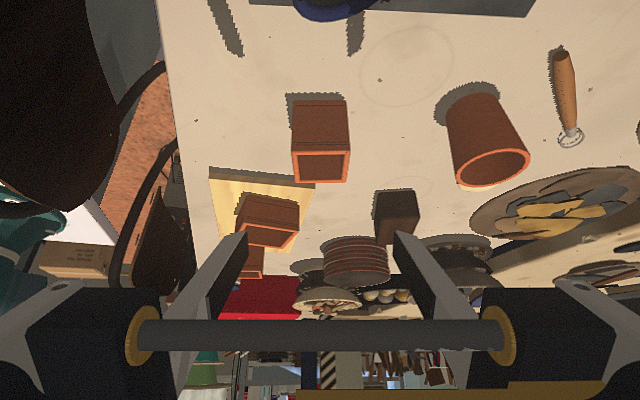

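The network has marked the cup (443,93). The real beaker is at (291–351, 98–185), so I segment it by colour there.

```bash
cat >> h.py <<'E'
def clay(img,box,smin=120):
    x,y,w,h=box; H=cv2.cvtColor(img,cv2.COLOR_BGR2HSV); m=np.zeros(H.shape[:2],np.uint8)
    m[y:y+h,x:x+w]=((H[...,1]>smin)&((H[...,0]<16)|(H[...,0]>172))&(H[...,2]>40))[y:y+h,x:x+w]
    n,l,st,_=cv2.connectedComponentsWithStats(m); i=1+st[1:,4].argmax(); m=(l==i).astype(np.uint8)
    c=cv2.findContours(m,0,2)[0]; m=cv2.fillPoly(np.zeros_like(m),c,1); print('clay',st[i]); return m
E
python3 - <<'E'
from kin import *
s=shot('wrist'); b=clay(s['img'],(275,85,90,115))
D=np.load('w2.npy',allow_pickle=True).item(); C=(.056,.056,.072)
fit([(s,b)],C,(.476,.36,0,.3),fz=0)
b2=clay(D['w']['img'],(265,130,75,80)); fit([(D['w'],b2)],C,(.476,.36,0,.3),fz=0)
x=fit([(s,b),(D['w'],b2)],C,(.476,.36,0,.3))
y=np.degrees(x[3])%90+90
for bk in (0,.1): rel(*tcp((x[0],x[1],.04),y,-45,bk))
E
```

```text
clay [ 290  100   59   84 4548]
fit [0.4777 0.3557 0.007 ] yaw 15.93 cost 0.062
clay [ 278  145   46   50 2109]
fit [0.4759 0.3606 0.0137] yaw 18.57 cost 0.066
fit [ 0.4766  0.3604 -0.0014] yaw 17.76 cost 0.149
rel [0.0479, -0.0016, 0.1603] [0.18, -0.21, -1.02] |d| 0.167 ang 1.1
rel [0.0483, -0.0013, 0.0603] [0.18, -0.21, -1.02] |d| 0.077 ang 1.1
```

Request:
servo_tool --commands '[0.047,-0.0015,0.06,0,0,-1,0.094,0.047,-0.0015,0.06,0,0,-1,0.094,0.047,-0.0015,0.11,0,0,-1,0.094,0.047,-0.0015,0.16,0,0,-1,0.094,0.047,-0.0015,0.16,0,0,-1,0.094,0.047,-0.0015,0.16,0,0,-1,0.04,0.047,-0.0015,0.16,0,0,-1,0.04,0.047,-0.0015,0.16,0,0,-1,0.04,0.047,-0.0015,0.16,0,0,-1,0.04,0.047,-0.0015,0.16,0,0,-1,0.04]'

```text
time: 7.02
tool_pos: [0.4779, 0.3552, 0.034]
ee_rot: [3.141, 0.783, 1.884]
wrist_force: [-0.1, 0.7, 1.5]
width: 0.056
finger_force: 30.0
```

```bash
python3 - <<'E'
from kin import *
log(); o=robot.get_obs(); print(o['finger_force']); s=shot('wrist'); cv2.imwrite('pics/w4.png',s['img'])
T=Ttool(); print((T[:3,3]-.008*T[:3,2]).round(4), 'tilt',np.degrees(np.arctan2(T[2,0],-T[2,2])).round(2),'ypitch',T[2,1].round(4))
# rel for lift 0.05 up
rel(T[:3,3]+[0,0,.05],R.from_matrix(T[:3,:3]))
E
```

```text
7.03 q [0.885, 0.616, 1.255, -0.645, 1.726, 0.621] p [0.4779, 0.3552, 0.034] e [3.141, 0.783, 1.884] w 0.056 F [-0.1  0.7  1.5]
29.980465471744537
[0.4762 0.3606 0.0397] tilt -44.88 ypitch 0.0004
rel [-0.0353, 0.0, -0.0354] [0.0, 0.0, 0.0] |d| 0.05 ang 0.0
```

View pics/w4.png

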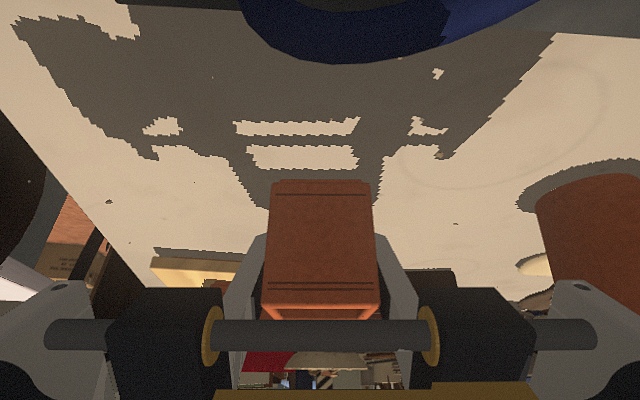

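Request:
servo_tool --commands '[-0.042,0,-0.042,0,0,0,0.04,-0.042,0,-0.042,0,10,0,0.04,-0.042,0,-0.042,0,20,0,0.04,-0.042,0,-0.042,0,30,0,0.04,-0.042,0,-0.042,0,40,0,0.04,-0.042,0,-0.042,0,50,0,0.04,-0.042,0,-0.042,0,60,0,0.04,-0.042,0,-0.042,0,70,0,0.04,-0.042,0,-0.042,0,80,0,0.04,-0.042,0,-0.042,0,90,0,0.04]'

```text
time: 8.32
tool_pos: [0.4781, 0.3536, 0.093]
ee_rot: [3.141, -0.791, 1.884]
wrist_force: [-0.3, 0.8, -3.1]
width: 0.0559
finger_force: 30.0
```

```bash
python3 - <<'E'
from kin import *
snapshot('wrist'); snapshot('wrist'); log(); T=Ttool(); g=T[:3,3]-.008*T[:3,2]
print(g.round(4), 'tilt',np.degrees(np.arctan2(T[2,0],-T[2,2])).round(2),'ypitch',T[2,1].round(4),robot.get_obs()['width'])
rel(T[:3,3]+[0,0,.0285-g[2]],rot(np.radians(107.95),np.radians(45.12)))
E
```

```text
8.43 q [0.118, 0.276, 1.623, 0.771, 1.476, -0.357] p [0.4771, 0.3509, 0.0881] e [-3.127, -0.786, 1.869] w 0.0562 F [ 0.8  0.2 -2.9]
[0.4788 0.3455 0.0937] tilt 45.04 ypitch -0.0102 0.056186590816308904
rel [-0.0462, 0.0007, 0.0461] [-0.21, 0.08, -0.61] |d| 0.065 ang 0.7
```

Request:
servo_tool --commands '[-0.025,0,0.025,0,0,0,0.04,-0.04,0,0.04,0,0,0,0.04,-0.043,0,0.043,0,0,0,0.04,-0.043,0,0.043,0,0,0,0.04]'

```text
time: 8.93
tool_pos: [0.4778, 0.3552, 0.0325]
ee_rot: [-3.141, -0.786, 1.885]
wrist_force: [-0.7, 0.7, -2.7]
width: 0.0564
finger_force: 30.0
```

```bash
cat > st.py <<'E'
from kin import *
def st():
    log(); T=Ttool(); g=T[:3,3]-.008*T[:3,2]
    print('g',g.round(4), 'tilt',np.degrees(np.arctan2(T[2,0],-T[2,2])).round(2),'ypitch',np.degrees(T[2,1]).round(2),'yaw',np.degrees(np.arctan2(-T[0,1],T[1,1])+np.pi).round(2)); return T,g
if __name__=='__main__': st()
E
python3 st.py
```

```text
8.93 q [0.125, 0.348, 1.659, 0.784, 1.393, -0.44] p [0.4778, 0.3552, 0.0325] e [-3.141, -0.786, 1.885] w 0.0564 F [-0.7  0.7 -2.7]
g [0.4795 0.3498 0.0382] tilt 45.06 ypitch -0.02 yaw 108.01
```

Request:
servo_tool --commands '[-0.003,0,0.003,0,0,0,0.04,-0.005,0,0.005,0,0,0,0.04,-0.0062,0,0.0062,0,0,0,0.04,-0.0066,0,0.0066,0,0,0,0.04,-0.0066,0,0.0066,0,0,0,0.04]'

```text
time: 9.55
tool_pos: [0.4778, 0.3545, 0.0226]
ee_rot: [-3.14, -0.787, 1.883]
wrist_force: [0.2, -0.0, -1.5]
width: 0.0561
finger_force: 30.0
```

```bash
python3 st.py
```

```text
9.55 q [0.124, 0.361, 1.664, 0.787, 1.38, -0.454] p [0.4778, 0.3545, 0.0226] e [-3.14, -0.787, 1.883] w 0.0561 F [ 0.2 -0.  -1.5]
g [0.4796 0.3491 0.0283] tilt 45.08 ypitch -0.05 yaw 107.94
```

Request:
servo_tool --commands '[-0.0068,0,0.0068,0,0,0,0.094,-0.0068,0,0.0068,0,0,0,0.094,-0.0068,0,0.0068,0,0,0,0.094,-0.0068,0,0.0068,0,0,0,0.094,-0.0068,0,-0.05,0,0,0,0.094,-0.0068,0,-0.11,0,0,0,0.094,-0.0068,0,-0.15,0,0,0,0.094,-0.0068,0,-0.15,0,0,0,0.094]'

```text
time: 10.55
tool_pos: [0.5145, 0.2472, 0.1253]
ee_rot: [3.136, -0.784, 1.885]
wrist_force: [0.5, 0.6, 0.6]
width: 0.0937
finger_force: 0.0
```

```bash
python3 - <<'E'
from st import *
T,g=st(); s=shot('wrist'); cv2.imwrite('pics/w5.png',s['img'])
c=np.array([.4796,.3491,.0285]); 
print('expect px',proj(s,[c]).round(0))
# target grasp: yaw 108 tilt -45, standoff .12
rel(*tcp(c,107.95,-45,.12))
E
```

```text
10.55 q [-0.065, 0.279, 1.536, 0.721, 1.648, -0.44] p [0.5145, 0.2472, 0.1253] e [3.136, -0.784, 1.885] w 0.0937 F [0.5 0.6 0.6]
g [0.5162 0.2418 0.131 ] tilt 44.91 ypitch 0.22 yaw 107.77
expect px [[318. 184.]]
rel [0.1199, -0.0007, 0.1423] [-0.0, -90.0, -0.1] |d| 0.186 ang 90.0
```

View pics/w5.png

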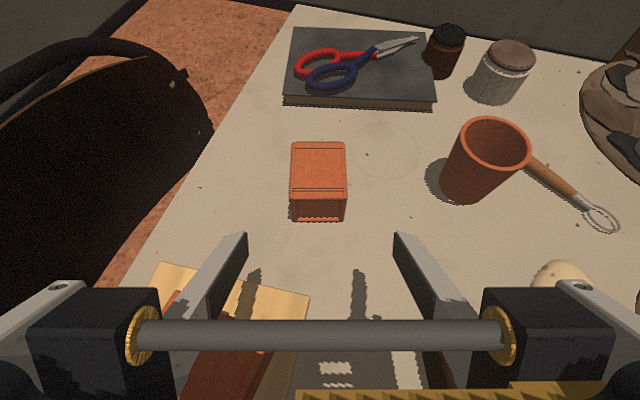

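The beaker lies on its side at (318,182), mouth toward −y as planned. Now I swing over to the other side.

Request:
servo_tool --commands '[0.03,0,0.01,0,-10,0,0.094,0.05,0,0.02,0,-20,0,0.094,0.07,0,0.04,0,-30,0,0.094,0.09,0,0.06,0,-40,0,0.094,0.11,0,0.08,0,-50,0,0.094,0.12,0,0.1,0,-60,0,0.094,0.12,-0.0007,0.12,0,-70,0,0.094,0.12,-0.0007,0.14,0,-80,0,0.094,0.12,-0.0007,0.142,0,-90,0,0.094,0.12,-0.0007,0.142,0,-90,0,0.094]'

```text
time: 11.85
tool_pos: [0.4503, 0.4259, 0.1001]
ee_rot: [-3.123, 0.791, 1.904]
wrist_force: [0.2, -0.6, 0.1]
width: 0.0938
finger_force: 0.0
```

```bash
python3 - <<'E'
from st import *
T,g=st(); s=shot('wrist'); cv2.imwrite('pics/w6.png',s['img'])
c=np.array([.4796,.3491,.0285]); u=proj(s,[c])[0]; print(u.round())
m=clay(s['img'],(int(u[0])-62,int(u[1])-62,124,130))
x=fit([(s,m)],(.056,.072,.056),(.4796,.349,0,np.radians(18)),fz=0)
for b in (.0,.12): rel(*tcp(c,107.95,-45,b))
E
```

```text
11.85 q [0.974, 0.656, 1.055, -0.635, 1.915, 0.579] p [0.4503, 0.4259, 0.1001] e [-3.123, 0.791, 1.904] w 0.0938 F [ 0.2 -0.6  0.1]
g [0.4486 0.4313 0.1057] tilt -45.31 ypitch -0.76 yaw 108.34
[325. 208.]
clay [ 293  164   67   83 5099]
fit [0.4815 0.3458 0.0071] yaw 18.86 cost 0.06
rel [-0.0039, 0.0029, 0.1184] [-0.15, 0.1, 0.48] |d| 0.119 ang 0.5
rel [-0.0041, 0.0026, -0.0015] [-0.15, 0.1, 0.48] |d| 0.005 ang 0.5
```

Request:
servo_tool --commands '[0,0,0.05,0,0,0,0.094,0,0,0.1,0,0,0,0.094,0,0,0.12,0,0,0,0.094,0,0,0.12,0,0,0,0.094]'

```text
time: 12.4
tool_pos: [0.4808, 0.3429, 0.0244]
ee_rot: [-3.141, 0.783, 1.882]
wrist_force: [-0.6, -0.4, -0.7]
width: 0.0938
finger_force: 0.0
```

```bash
python3 - <<'E'
from st import *
T,g=st(); rel(*tcp([.4796,.3491,.0285],107.95,-45,0))
E
```

```text
12.4 q [0.87, 0.612, 1.284, -0.647, 1.7, 0.627] p [0.4808, 0.3429, 0.0244] e [-3.141, 0.783, 1.882] w 0.0938 F [-0.6 -0.4 -0.7]
g [0.4791 0.3483 0.03  ] tilt -44.86 ypitch -0.02 yaw 107.81
rel [0.0015, 0.0008, 0.0006] [-0.12, -0.14, -0.08] |d| 0.002 ang 0.2
```

Request:
servo_tool --commands '[0.0015,0,0.001,0,0,0,0.094,0.0015,0,0.001,0,0,0,0.04,0.0015,0,0.001,0,0,0,0.04,0.0015,0,0.001,0,0,0,0.04,0.0015,0,0.001,0,0,0,0.04,0.0015,0,0.001,0,0,0,0.04]'

```text
time: 13.15
tool_pos: [0.4803, 0.3449, 0.0217]
ee_rot: [-3.141, 0.784, 1.885]
wrist_force: [-0.4, 0.7, -0.1]
width: 0.0563
finger_force: 30.0
```

```bash
python3 st.py
```

```text
13.15 q [0.873, 0.617, 1.283, -0.647, 1.698, 0.629] p [0.4803, 0.3449, 0.0217] e [-3.141, 0.784, 1.885] w 0.0563 F [-0.4  0.7 -0.1]
g [0.4785 0.3503 0.0274] tilt -44.91 ypitch -0.03 yaw 107.97
```

```bash
python3 - <<'E'
from st import *
C=(.056,.056,.072); w1=np.load('w1.npy',allow_pickle=True).item(); D=np.load('w2.npy',allow_pickle=True).item()
t=shot('top'); V=[]
for n,s in [('w1',w1),('w2',D['w']),('t',t)]:
    u=proj(s,[[.437,.013,.056]])[0]; k=(46,50) if n!='t' else (24,22)
    print(n,u.round()); m=clay(s['img'],(int(u[0])-k[0],int(u[1])-k[1],2*k[0],2*k[1]))
    cv2.imwrite(f'pics/m_{n}.png',np.hstack([cv2.resize(s['img'][int(u[1])-60:int(u[1])+60,int(u[0])-60:int(u[0])+60],(360,360),interpolation=0),cv2.cvtColor(cv2.resize(m[int(u[1])-60:int(u[1])+60,int(u[0])-60:int(u[0])+60]*255,(360,360),interpolation=0),8)]))
    fit([(s,m)],C,(.437,.013,.02,.17),fz=.02); V.append((s,m))
fit(V[::2],C,(.437,.013,.02,.17)); fit(V,C,(.437,.013,.02,.17))
fit(V,C,(.437,.013,.02,.17),fz=.02)
E
```

```text
w1 [320. 174.]
clay [ 291  145   54   60 2576]
fit [0.4375 0.0159 0.0241] yaw 10.25 cost 0.063
w2 [528. 263.]
clay [ 493  235   78   53 3030]
fit [0.4387 0.0163 0.0375] yaw 3.24 cost 0.154
t [354. 241.]
clay [340 227  28  28 605]
fit [0.4361 0.0146 0.0237] yaw 10.93 cost 0.086
fit [0.4367 0.0148 0.0159] yaw 9.96 cost 0.155
fit [0.437  0.0146 0.0184] yaw 9.29 cost 0.332
fit [0.4372 0.0152 0.0176] yaw 9.71 cost 0.335
```

Request:
servo_tool --commands '[-0.042,0,-0.042,0,0,0,0.04,-0.08,0,-0.08,0,10,0,0.04,-0.11,0,-0.11,0,20,0,0.04,-0.12,0,-0.12,0,30,0,0.04,-0.12,0,-0.12,0,40,0,0.04,-0.12,0,-0.12,0,50,0,0.04,-0.12,0,-0.12,0,60,0,0.04,-0.12,0,-0.12,0,70,0,0.04,-0.12,0,-0.12,0,80,0,0.04,-0.12,0,-0.12,0,90,0,0.04]'

```text
time: 14.45
tool_pos: [0.4806, 0.3436, 0.1916]
ee_rot: [3.141, -0.791, 1.883]
wrist_force: [0.2, -0.3, -2.8]
width: 0.0557
finger_force: 30.0
```

```bash
python3 - <<'E'
from st import *
T,g=st(); q=robot.get_obs()['joint_positions']
P,A=tcp([.437,-.155,.2],100,45.09); print(ik(P,A,q)); rel(P,A)
E
```

```text
14.45 q [0.102, 0.181, 1.518, 0.77, 1.628, -0.239] p [0.4806, 0.3436, 0.1916] e [3.141, -0.791, 1.883] w 0.0557 F [ 0.2 -0.3 -2.8]
g [0.4824 0.3382 0.1973] tilt 45.3 ypitch 0.01 yaw 107.9
(array([-0.77,  0.28,  1.39,  0.5 ,  2.1 , -0.83]), 0)
rel [-0.3184, -0.1939, -0.3257] [-5.59, -0.21, 5.58] |d| 0.495 ang 7.9
```

Request:
servo_tool --commands '[-0.318,-0.194,-0.326,-5.6,0,5.6,0.04,-0.318,-0.194,-0.326,-5.6,0,5.6,0.04,-0.318,-0.194,-0.326,-5.6,0,5.6,0.04,-0.318,-0.194,-0.326,-5.6,0,5.6,0.04,-0.318,-0.194,-0.326,-5.6,0,5.6,0.04,-0.318,-0.194,-0.326,-5.6,0,5.6,0.04,-0.318,-0.194,-0.326,-5.6,0,5.6,0.04,-0.318,-0.194,-0.326,-5.6,0,5.6,0.04,-0.318,-0.194,-0.326,-5.6,0,5.6,0.04,-0.318,-0.194,-0.326,-5.6,0,5.6,0.04]'

```text
time: 15.7
tool_pos: [0.4361, -0.1484, 0.1962]
ee_rot: [-3.139, -0.787, 1.744]
wrist_force: [0.8, -1.0, -2.4]
width: 0.0559
finger_force: 30.0
```

```bash
python3 - <<'E'
from st import *
T,g=st(); s=shot('wrist'); cv2.imwrite('pics/w7.png',s['img']); np.save('w7.npy',s,allow_pickle=True)
u=proj(s,[[.437,.015,.056]])[0]; print(u.round()); print(proj(s,boxpts((.056,.056,.072),.02)@R.from_euler('z',10,degrees=True).as_matrix().T+[.437,.015,0]).round().tolist())
E
```

```text
15.7 q [-0.77, 0.279, 1.388, 0.5, 2.099, -0.829] p [0.4361, -0.1484, 0.1962] e [-3.139, -0.787, 1.744] w 0.0559 F [ 0.8 -1.  -2.4]
g [ 0.4371 -0.1539  0.2018] tilt 45.11 ypitch -0.1 yaw 100.0
[343. 167.]
[[321.0, 199.0], [322.0, 169.0], [321.0, 165.0], [322.0, 131.0], [363.0, 199.0], [371.0, 169.0], [361.0, 165.0], [367.0, 131.0]]
```

View pics/w7.png

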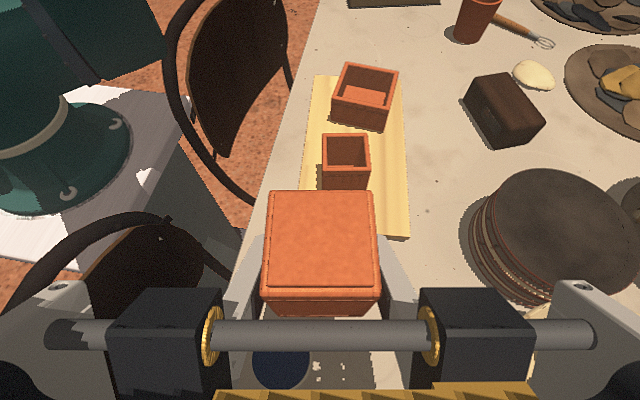

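```bash
cat >> st.py <<'E'
def fit2(s,m,rows,B,p0,z,tiltaxis=None):
    r0,r1=rows; x,y,w,h=cv2.boundingRect(m); b=np.array([x-12,r0,w+24,r1-r0]); c=cv2.resize(m[r0:r1,x-12:x+w+12],None,fx=3,fy=3,interpolation=1)
    def f(p):
        P=boxpts(B,z)@R.from_euler('z',p[2]).as_matrix().T+[p[0],p[1],0]; q=render(s,P,b)
        return 1-(q&c).sum()/(q|c).sum()
    best=min((minimize(f,[p0[0],p0[1],p0[2]+a],method='Nelder-Mead',options=dict(initial_simplex=np.array([p0[0],p0[1],p0[2]+a])+np.array([[0,0,0],[.008,0,0],[0,.008,0],[0,0,.12]]),xatol=1e-4,fatol=1e-5)) for a in (-.1,0,.1)),key=lambda r:r.fun)
    print('fit2',best.x[:2].round(4),np.degrees(best.x[2]).round(2),round(best.fun,4)); return best.x
E
python3 - <<'E'
from st import *
s=np.load('w7.npy',allow_pickle=True).item()
m=clay(s['img'],(312,125,64,64)); fit2(s,m,(122,187),(.056,.056,.072),(.437,.015,.17),.02)
h=clay(s['img'],(245,188,145,130)); T,g=st()
for z in (g[2]-.0338,g[2]-.0358): fit2(s,h,(180,285),(.056,.056,.072),(g[0],g[1],.17),z)
cv2.imwrite('pics/mm.png',cv2.merge([m*255,h*255,s['img'][...,2]]))
E
```

```text
clay [ 316  133   56   56 2711]
fit2 [0.438  0.0115] 9.66 0.0262
clay [  259   188   124   129 14275]
15.75 q [-0.769, 0.278, 1.389, 0.5, 2.099, -0.829] p [0.4361, -0.1477, 0.1964] e [-3.14, -0.787, 1.745] w 0.0558 F [-0.9 -0.3 -1.7]
g [ 0.4371 -0.1533  0.202 ] tilt 45.1 ypitch -0.08 yaw 100.07
fit2 [ 0.4374 -0.1584] 11.88 0.0614
fit2 [ 0.4377 -0.1571] 11.84 0.0475
```

View pics/mm.png

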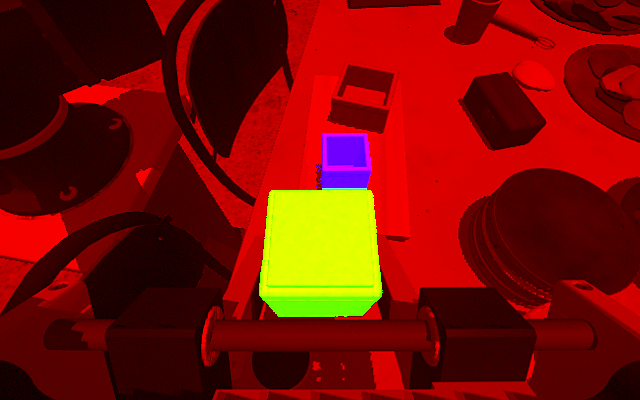

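```bash
python3 - <<'E'
from st import *
import h, st as S
s=np.load('w7.npy',allow_pickle=True).item()
m=clay(s['img'],(319,130,56,58)); fit2(s,m,(122,187),(.056,.056,.072),(.437,.013,.17),.02)
h_=clay(s['img'],(245,180,145,138))
g=np.array([.4371,-.1536,.2019])
S.boxpts=lambda B,z: np.vstack([boxpts((.056,.056,.068),z),boxpts((.048,.048,.072),z)])
for d in (.0323,.0338,.0353):
    x=fit2(s,h_,(180,312),None,(g[0],g[1],.17),g[2]-d)
print(np.linalg.norm([0.0]))
E
```

```text
clay [ 319  133   53   55 2644]
fit2 [0.4377 0.0113] 9.68 0.0216
clay [  259   180   124   137 14660]
fit2 [ 0.4369 -0.1535] 12.76 0.0638
fit2 [ 0.4369 -0.1536] 11.86 0.0565
fit2 [ 0.437  -0.1537] 10.81 0.0491
0.0
```

```bash
python3 - <<'E'
from st import *
for z in (.165,.135): rel(*tcp([.4372,.0135,z],99.8,45.09))
E
```

```text
rel [0.0897, 0.0293, 0.1424] [-0.25, -0.01, 0.13] |d| 0.171 ang 0.3
rel [0.0684, 0.0294, 0.1636] [-0.25, -0.01, 0.13] |d| 0.18 ang 0.3
```

Request:
servo_tool --commands '[0.0897,0.0293,0.1424,0,0,0,0.04,0.0897,0.0293,0.1424,0,0,0,0.04,0.0897,0.0293,0.1424,0,0,0,0.04,0.0897,0.0293,0.1424,0,0,0,0.04,0.0684,0.0294,0.1636,0,0,0,0.04,0.0684,0.0294,0.1636,0,0,0,0.04]'

```text
time: 16.5
tool_pos: [0.4352, 0.0191, 0.1284]
ee_rot: [-3.135, -0.789, 1.743]
wrist_force: [-0.8, -1.1, -2.1]
width: 0.056
finger_force: 30.0
```

```bash
python3 - <<'E'
from st import *
T,g=st(); rel(*tcp([.4372,.0135,.131],99.8,45.09))
s=shot('side'); c=s['img'][150:270,300:420]; cv2.imwrite('pics/s8.png',cv2.resize(c,None,fx=5,fy=5,interpolation=1))
E
```

```text
16.5 q [-0.535, 0.15, 1.687, 0.588, 1.837, -0.71] p [0.4352, 0.0191, 0.1284] e [-3.135, -0.789, 1.743] w 0.056 F [-0.8 -1.1 -2.1]
g [0.4363 0.0135 0.134 ] tilt 45.18 ypitch -0.26 yaw 100.1
rel [-0.0023, 0.001, 0.002] [-0.39, -0.09, 0.03] |d| 0.003 ang 0.4
```

View pics/s8.png

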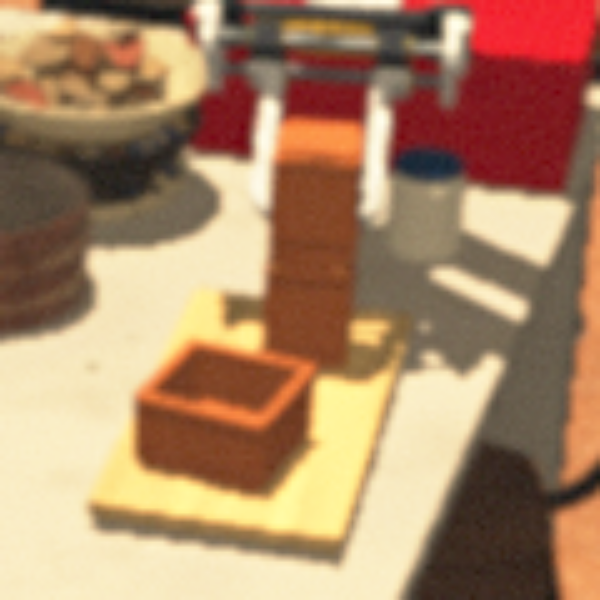

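The side crop shows the beaker just above the mate, edges in line (270–360 above, 268–352 below), with a narrow gap at y≈260. I descend slowly from here.

Request:
servo_tool --commands '[-0.0014,0.0005,0.0014,0,0,0,0.04,-0.0028,0.0005,0.0028,0,0,0,0.04,-0.0042,0.0005,0.0042,0,0,0,0.04,-0.0042,0.0005,0.0042,0,0,0,0.04]'

```text
time: 17.05
tool_pos: [0.437, 0.0182, 0.1235]
ee_rot: [-3.14, -0.787, 1.745]
wrist_force: [0.5, 0.2, -2.6]
width: 0.0559
finger_force: 30.0
```

Request:
servo_tool --commands '[-0.0007,0,0.0007,0,0,0,0.04,-0.0007,0,0.0007,0,0,0,0.04]'

```text
time: 17.3
tool_pos: [0.437, 0.0183, 0.1225]
ee_rot: [-3.14, -0.787, 1.745]
wrist_force: [-0.2, 0.2, -1.3]
width: 0.0558
finger_force: 30.0
```

```bash
python3 st.py
```

```text
17.3 q [-0.535, 0.158, 1.691, 0.587, 1.825, -0.717] p [0.437, 0.0183, 0.1225] e [-3.14, -0.787, 1.745] w 0.0558 F [-0.2  0.2 -1.3]
g [0.438  0.0128 0.1281] tilt 45.08 ypitch -0.06 yaw 100.03
```

Request:
servo_tool --commands '[-0.0007,0,0.0007,0,0,0,0.04,-0.0007,0,0.0007,0,0,0,0.04]'

```text
time: 17.55
tool_pos: [0.437, 0.0183, 0.1215]
ee_rot: [-3.14, -0.787, 1.745]
wrist_force: [0.3, -0.4, -2.5]
width: 0.0561
finger_force: 30.0
```

Request:
servo_tool --commands '[-0.0005,0,0.0005,0,0,0,0.04,-0.0005,0,0.0005,0,0,0,0.04]'

```text
time: 17.8
tool_pos: [0.437, 0.0183, 0.1208]
ee_rot: [-3.14, -0.787, 1.745]
wrist_force: [0.1, 0.6, -2.7]
width: 0.0558
finger_force: 30.0
```

Request:
servo_tool --commands '[-0.0005,0,0.0005,0,0,0,0.04,-0.0005,0,0.0005,0,0,0,0.04]'

```text
time: 18.05
tool_pos: [0.4371, 0.0183, 0.1204]
ee_rot: [-3.141, -0.787, 1.745]
wrist_force: [-0.9, -0.0, -0.6]
width: 0.056
finger_force: 30.0
```

Request:
servo_tool --commands '[-0.0005,0,0.0005,0,0,0,0.04,-0.0005,0,0.0005,0,0,0,0.04]'

```text
time: 18.3
tool_pos: [0.4372, 0.0183, 0.1204]
ee_rot: [-3.141, -0.787, 1.746]
wrist_force: [-1.7, -1.7, 5.4]
width: 0.0559
finger_force: 30.0
```

Request:
servo_tool --commands '[0.0003,0,-0.0003,0,0,0,0.04,0.0003,0,-0.0003,0,0,0,0.094,0.0003,0,-0.0003,0,0,0,0.094,0.0003,0,-0.0003,0,0,0,0.094,0.0003,0,-0.0003,0,0,0,0.094,0,0,-0.04,0,0,0,0.094,0,0,-0.09,0,0,0,0.094,0,0,-0.14,0,0,0,0.094,0,0,-0.16,0,0,0,0.094,0,0,-0.16,0,0,0,0.094]'

```text
time: 19.55
tool_pos: [0.4575, -0.0943, 0.2331]
ee_rot: [3.141, -0.785, 1.745]
wrist_force: [0.2, -0.7, -0.4]
width: 0.0938
finger_force: 0.0
```

```bash
python3 - <<'E'
from st import *
st(); s=shot('wrist'); sd=shot('side')
cv2.imwrite('pics/w9.png',np.hstack([s['img'][60:360,170:470],cv2.resize(sd['img'][170:245,325:400],(300,300),interpolation=1)]))
np.save('w9.npy',s,allow_pickle=True)
M=lambda z,b:boxpts((.056,.056,.072),z)@R.from_euler('z',9.9,degrees=True).as_matrix().T+[*b,0]
print(proj(s,M(.02,(.4375,.013))).round(1).tolist()); print(proj(s,M(.092,(.4375,.013))).round(1).tolist())
E
```

```text
19.55 q [-0.68, 0.224, 1.38, 0.57, 2.105, -0.703] p [0.4575, -0.0943, 0.2331] e [3.141, -0.785, 1.745] w 0.0938 F [ 0.2 -0.7 -0.4]
g [ 0.4585 -0.0999  0.2387] tilt 44.96 ypitch 0.04 yaw 99.95
[[298.8, 245.0], [294.9, 223.5], [300.1, 208.4], [296.8, 182.2], [339.8, 245.0], [343.5, 223.5], [338.7, 208.4], [341.8, 182.2]]
[[294.9, 223.5], [289.3, 192.3], [296.8, 182.2], [292.1, 145.3], [343.5, 223.5], [348.7, 192.4], [341.8, 182.2], [346.3, 145.4]]
```

View pics/w9.png

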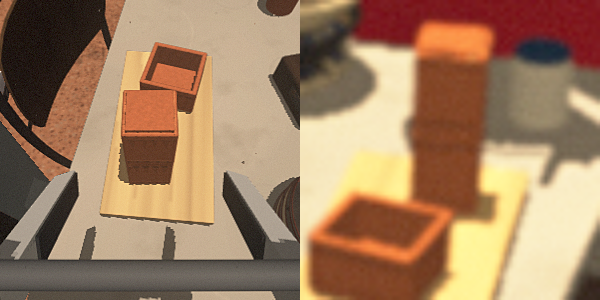

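The stack stands flush in both crops: wrist at crop (150,135), side at (450,130), with no visible step at the seam. I check the flushness numerically.

```bash
python3 - <<'E'
from st import *
s=np.load('w9.npy',allow_pickle=True).item(); sd=shot('side')
def edges(s,box,zs,c,yaw=9.9):
    H=cv2.cvtColor(s['img'],cv2.COLOR_BGR2HSV).astype(int); x0,x1=box
    for z,nm in zs:
        Rm=R.from_euler('z',yaw,degrees=True).as_matrix().T
        b=proj(s,boxpts((.056,.056,.072),z)@Rm+[*c,0]); 
        hull=cv2.convexHull(b.astype(np.float32))
        big=cv2.fillConvexPoly(np.zeros((1600,2560),np.uint8),(hull*4).astype(np.int32),1)
        ys=np.unique(np.linspace(b[:,1].min(),b[:,1].max(),9).astype(int))[1:-1]
        for y in ys:
            row=((H[y,:,1]>120)&((H[y,:,0]<16)|(H[y,:,0]>172))); xs=np.where(row[x0:x1])[0]+x0; mx=np.where(big[y*4+2])[0]/4
            if len(xs) and len(mx): print(nm,y,'obs',xs.min(),xs.max()+1,'model',mx.min().round(1),mx.max().round(1))
for n,S,bx in [('wrist',s,(275,360)),('side',sd,(338,380))]:
    print(n); edges(S,bx,[(.02,'mate'),(.092,'beaker')],(.4375,.0135))
E
```

```text
wrist
mate 189 obs 291 349 model 296.5 342.0
mate 197 obs 291 349 model 296.0 342.5
mate 205 obs 292 347 model 295.8 342.8
mate 213 obs 294 346 model 295.5 343.0
mate 221 obs 295 345 model 295.0 343.5
mate 228 obs 296 343 model 296.0 342.5
mate 236 obs 291 342 model 297.2 341.2
beaker 154 obs 293 360 model 291.5 346.8
beaker 164 obs 292 360 model 290.8 347.2
beaker 174 obs 291 348 model 290.2 347.8
beaker 184 obs 291 349 model 289.8 348.2
beaker 193 obs 291 360 model 289.5 348.2
beaker 203 obs 292 348 model 291.5 346.5
beaker 213 obs 294 346 model 293.2 345.0
side
mate 199 obs 353 371 model 352.8 370.8
mate 203 obs 353 371 model 351.8 370.5
mate 206 obs 353 370 model 351.5 370.5
mate 210 obs 353 370 model 351.5 370.2
mate 213 obs 353 370 model 351.2 370.0
mate 217 obs 353 370 model 351.2 369.5
mate 221 obs 338 370 model 351.0 368.8
beaker 179 obs 339 380 model 353.5 372.0
beaker 182 obs 353 379 model 352.8 372.0
beaker 186 obs 354 372 model 352.5 371.8
beaker 189 obs 354 372 model 352.5 371.5
beaker 193 obs 354 372 model 352.2 371.2
beaker 197 obs 354 372 model 352.0 371.0
beaker 200 obs 353 371 model 351.8 370.2
```

```bash
python3 - <<'E'
from st import *
P,A=np.array([.655,.185,.25]),rot(np.radians(113),0); print(ik(P,A,robot.get_obs()['joint_positions'])); rel(P,A)
E
```

```text
(array([ 0.19,  0.39,  0.95,  0.  ,  1.81, -0.21]), 0)
rel [0.1817, 0.2439, 0.1556] [4.97, -44.98, -12.32] |d| 0.342 ang 46.9
```

Request:
servo_tool --commands '[0.1817,0.2439,0.1556,5,-45,-12.3,0.094,0.1817,0.2439,0.1556,5,-45,-12.3,0.094,0.1817,0.2439,0.1556,5,-45,-12.3,0.094,0.1817,0.2439,0.1556,5,-45,-12.3,0.094,0.1817,0.2439,0.1556,5,-45,-12.3,0.094,0.1817,0.2439,0.1556,5,-45,-12.3,0.094,0.1817,0.2439,0.1556,5,-45,-12.3,0.094,0.1817,0.2439,0.1556,5,-45,-12.3,0.094]'

```text
time: 20.7
tool_pos: [0.6546, 0.1834, 0.25]
ee_rot: [-3.14, 0.002, 1.971]
wrist_force: [-0.5, -1.2, -0.3]
width: 0.094
finger_force: 0.0
```

```bash
python3 - <<'E'
from st import *
T,g=st(); s=shot('wrist'); t=shot('top'); cv2.imwrite('pics/w10.png',s['img'])
B=(.062,.115,.052); p=(.664,.188,0,.4)
print(proj(s,[[.664,.188,.026]]).round())
m=mask(s,'block'); D=np.load('w2.npy',allow_pickle=True).item()
x=fit([(s,m)],B,p,fz=0); 
x2=fit([(s,m),(D['w'],D['masks'][2])],B,p)
rel(*tcp([x[0],x[1],.03],np.degrees(x[3])+90,0))
E
```

```text
20.7 q [0.191, 0.385, 0.946, -0.002, 1.812, -0.21] p [0.6546, 0.1834, 0.25] e [-3.14, 0.002, 1.971] w 0.094 F [-0.5 -1.2 -0.3]
g [0.6546 0.1834 0.258 ] tilt -0.12 ypitch -0.11 yaw 112.95
[[329. 175.]]
block [(0.65, [306.3, 130.0, 49.7, 94.4])]
fit [0.6659 0.1877 0.0113] yaw 21.93 cost 0.033
fit [ 0.6663  0.1859 -0.0062] yaw 22.02 cost 0.093
rel [0.0012, 0.0119, 0.2293] [0.02, 0.13, 0.91] |d| 0.23 ang 0.9
```

Request:
servo_tool --commands '[0.0012,0.012,0.05,0,0,1,0.094,0.0012,0.012,0.1,0,0,1,0.094,0.0012,0.012,0.15,0,0,1,0.094,0.0012,0.012,0.2,0,0,1,0.094,0.0012,0.012,0.227,0,0,1,0.094,0.0012,0.012,0.227,0,0,1,0.094,0.0012,0.012,0.227,0,0,1,0.04,0.0012,0.012,0.227,0,0,1,0.04,0.0012,0.012,0.227,0,0,1,0.04,0.0012,0.012,0.227,0,0,1,0.04]'

```text
time: 22.1
tool_pos: [0.6662, 0.1893, 0.0253]
ee_rot: [3.142, 0.003, 1.954]
wrist_force: [-3.3, -1.9, 4.5]
width: 0.062
finger_force: 30.0
```

```bash
python3 st.py
```

```text
22.1 q [0.196, 0.497, 1.241, -0.003, 1.403, -0.187] p [0.6662, 0.1893, 0.0253] e [3.142, 0.003, 1.954] w 0.062 F [-3.3 -1.9  4.5]
g [0.6661 0.1893 0.0333] tilt -0.15 ypitch 0.0 yaw 111.97
```

Request:
servo_tool --commands '[0,0,-0.03,0,0,0,0.04,0,0,-0.09,0,0,0,0.04,0,0,-0.15,0,0,0,0.04,0,0,-0.21,0,0,0,0.04,0,0,-0.21,0,0,0,0.04]'

```text
time: 22.72
tool_pos: [0.6686, 0.1906, 0.2409]
ee_rot: [3.128, 0.004, 1.954]
wrist_force: [0.3, 0.3, -5.9]
width: 0.0619
finger_force: 30.0
```

```bash
python3 - <<'E'
from st import *
T,g=st(); rel(*tcp([.438,.0125,.245],100,-.15))
E
```

```text
22.73 q [0.197, 0.409, 0.931, -0.002, 1.787, -0.187] p [0.6686, 0.1906, 0.2409] e [3.128, 0.004, 1.954] w 0.0619 F [ 0.3  0.3 -5.9]
g [0.6685 0.1906 0.2489] tilt -0.25 ypitch 0.76 yaw 111.99
rel [-0.0789, -0.2805, 0.0005] [0.8, 0.02, 11.98] |d| 0.291 ang 12.0
```

Request:
servo_tool --commands '[-0.078,-0.278,0,0,0,12,0.04,-0.078,-0.278,0,0,0,12,0.04,-0.078,-0.278,0,0,0,12,0.04,-0.078,-0.278,0,0,0,12,0.04,-0.078,-0.278,0,0,0,12,0.04,-0.078,-0.278,0,0,0,12,0.04,-0.078,-0.278,0,0,0,12,0.04,-0.078,-0.278,0,0,0,12,0.04]'

```text
time: 23.72
tool_pos: [0.4378, 0.0141, 0.2326]
ee_rot: [-3.14, 0.001, 1.746]
wrist_force: [-0.0, 0.1, -4.4]
width: 0.0616
finger_force: 30.0
```

```bash
python3 - <<'E'
from st import *
T,g=st(); rel(*tcp([.438,.0125,.206],100,-.15))
E
```

```text
23.73 q [-0.096, -0.167, 1.584, -0.001, 1.725, -0.272] p [0.4378, 0.0141, 0.2326] e [-3.14, 0.001, 1.746] w 0.0616 F [-0.   0.1 -4.4]
g [0.4378 0.0141 0.2406] tilt -0.06 ypitch -0.07 yaw 100.03
rel [-0.0016, 0.0, 0.0346] [-0.07, -0.09, 0.03] |d| 0.035 ang 0.1
```

Request:
servo_tool --commands '[-0.001,0,0.015,0,0,0,0.04,-0.001,0,0.03,0,0,0,0.04,-0.001,0,0.036,0,0,0,0.04,-0.001,0,0.038,0,0,0,0.04,-0.001,0,0.038,0,0,0,0.04]'

```text
time: 24.35
tool_pos: [0.4379, 0.0125, 0.1962]
ee_rot: [3.14, 0.002, 1.745]
wrist_force: [-0.1, 0.3, -6.2]
width: 0.0621
finger_force: 30.0
```

Request:
servo_tool --commands '[0,0,0.001,0,0,0,0.04,0,0,0.002,0,0,0,0.04,0,0,0.002,0,0,0,0.04]'

```text
time: 24.72
tool_pos: [0.4377, 0.0125, 0.1941]
ee_rot: [3.14, 0.002, 1.745]
wrist_force: [-0.0, 0.4, -5.5]
width: 0.0618
finger_force: 30.0
```

Request:
servo_tool --commands '[0,0,0.0006,0,0,0,0.04,0,0,0.001,0,0,0,0.04]'

```text
time: 24.98
tool_pos: [0.4377, 0.0125, 0.193]
ee_rot: [3.141, 0.002, 1.745]
wrist_force: [-0.6, 0.3, -4.0]
width: 0.0622
finger_force: 30.0
```

Request:
servo_tool --commands '[0,0,0.001,0,0,0,0.04,0,0,0.0015,0,0,0,0.04,0,0,0.002,0,0,0,0.04,0,0,0.002,0,0,0,0.04]'

```text
time: 25.48
tool_pos: [0.4377, 0.0125, 0.1909]
ee_rot: [3.141, 0.002, 1.745]
wrist_force: [0.1, 0.0, -5.8]
width: 0.0617
finger_force: 30.0
```

Request:
servo_tool --commands '[0,0,0.0005,0,0,0,0.04,0,0,0.0008,0,0,0,0.04]'

```text
time: 25.72
tool_pos: [0.4377, 0.0125, 0.1902]
ee_rot: [3.141, 0.002, 1.745]
wrist_force: [0.9, -0.0, -5.8]
width: 0.0621
finger_force: 30.0
```

Request:
servo_tool --commands '[0,0,0.0004,0,0,0,0.04,0,0,0.0006,0,0,0,0.04]'

```text
time: 25.98
tool_pos: [0.4377, 0.0125, 0.1895]
ee_rot: [3.141, 0.002, 1.745]
wrist_force: [-0.5, -0.4, -5.0]
width: 0.0621
finger_force: 30.0
```

Request:
servo_tool --commands '[0,0,0.0005,0,0,0,0.04,0,0,0.0006,0,0,0,0.04]'

```text
time: 26.22
tool_pos: [0.4378, 0.0125, 0.1893]
ee_rot: [3.14, 0.002, 1.745]
wrist_force: [-1.0, 0.7, -2.5]
width: 0.0618
finger_force: 30.0
```

Request:
servo_tool --commands '[0,0,0.0004,0,0,0,0.04,0,0,0.0005,0,0,0,0.04]'

```text
time: 26.48
tool_pos: [0.4378, 0.0125, 0.1893]
ee_rot: [3.14, 0.002, 1.745]
wrist_force: [-2.6, -1.0, 0.8]
width: 0.0622
finger_force: 30.0
```

Request:
servo_tool --commands '[0,0,0,0,0,0,0.094,0,0,0,0,0,0,0.094,0,0,0,0,0,0,0.094,0,0,0,0,0,0,0.094,0,0,-0.02,0,0,0,0.094,0,0,-0.06,0,0,0,0.094,0,0,-0.12,0,0,0,0.094,0,0,-0.12,0,0,0,0.094]'

```text
time: 27.48
tool_pos: [0.4396, 0.0125, 0.3142]
ee_rot: [3.13, 0.005, 1.745]
wrist_force: [0.0, 0.1, 0.5]
width: 0.094
finger_force: 0.0
```

```bash
python3 - <<'E'
from st import *
T,g=st(); s=shot('wrist'); sd=shot('side'); m=mask(s,'block'); m2=mask(sd,'block')
B=(.062,.115,.052); p=(.438,.0125,.164,np.radians(10))
fit([(s,m)],B,p,fz=.164)
if m2 is not None: fit([(s,m),(sd,m2)],B,p)
print(proj(sd,[[.438,.0125,.19]]).round())
E
```

```text
27.48 q [-0.099, -0.167, 1.424, -0.002, 1.872, -0.274] p [0.4396, 0.0125, 0.3142] e [3.13, 0.005, 1.745] w 0.094 F [0.  0.1 0.5]
g [0.4395 0.0125 0.3222] tilt -0.28 ypitch 0.67 yaw 99.97
block [(0.85, [282.2, 137.1, 70.2, 121.2])]
block [(0.75, [355.1, 155.8, 23.5, 31.4])]
fit [0.4384 0.0102 0.1729] yaw 10.89 cost 0.048
fit [0.4382 0.0093 0.1584] yaw 10.72 cost 0.212
[[363. 172.]]
```

The block sits at (0.438, 0.010), about 3 mm from the stack's centre, and both cameras find it at the right height. Handing in.

```bash
python3 -c "
from bench import close_job
print(close_job())"
```

```text
the job is handed in; nothing more can be done
None
```

I handed in the job at about 28 s: by my measurements, the beaker stands mouth-down and flush (within about 1 mm) on its twin, with the block flat on its foot about 3 mm off centre; I saw nothing else disturbed, and `close_job()` returned no verdict.

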